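# Sort loose caps and inspection tools into their trays

## Robot

A 6-joint arm with a two-finger parallel gripper is mounted at the origin on a cart in front of the work surface, level with it; the furniture and walls round the work are solid. World frame = base frame: x ahead of the robot, y to its left, z up, the work surface at z = 0. Lengths are in m, angles in rad, forces in N, time in s.
With the tool pointing down it reaches from about 0.325 to 0.9 m from the base axis. Payload 6.1 kg.
Tool frame: the origin (TCP) lies midway between the tips of the shut fingers; the grasp point (between the pads) lies 19 mm behind it (arm.grip_depth is the z of the grasp point in the tool frame, in m); z points along the fingers, y is the line along which they close (so a half turn about z gives the same grasp; the last joint's range is limited). The gripper opens to 85 mm and grips with 20 to 120 N. Pads are 22 mm wide; open, the fingers measure 114 mm over their backs; the gripper's body (76 mm by 85 mm) begins 54 mm behind the grasp point. The pads swing forward as they close: fully open they stand 13 mm farther back than shut.
Start: joints at [-1.416, 0.22, 1.526, -0, 1.395, -0.126], TCP at [0.173, -0.601, 0.231] pointing down, gripper open.
Joint ranges: [-2.98, 2.98], [-0.91, 2.08], [0.09, 2.57], [-1.24, 4.39], [0.2, 2.65], [-2.68, 2.68]. Speed limits (rad/s): [2.57, 2.57, 3.01, 3.14, 3.14, 3.14].

## Interface

Orientations are given as a rotation vector (axis times angle).
In Python, from bench import arm gives the robot as it stands. Calls block until the motion is done:
- arm.move_ptp(position, orientation): joint-space move of the TCP to a pose.
- arm.move_l(position, feed=0.15, rot=None, max_force=None): straight line of the TCP; rot=None keeps the orientation; feed is the mean speed in m/s. With max_force (N) it stops when the force on the tool has changed by that much, and returns True; else False.
- arm.movej(angles): joint-space move.
- arm.open() and arm.close(): open the fingers fully, or close them until they stop; the grip force is fixed at half the most.
- arm.wait(seconds).
- arm.inverse_kinematics(position, orientation): joint angles nearest the present ones, or None.
- arm.observe(): the state.
- arm.grab_frame(name): name is "scene" or "top" or "wrist"; returns the picture (420x560x3 uint8, red, green, blue); there is no depth.
- arm.get_calibration(name): a dict with "fx", "fy", "cx", "cy" (pixels), "extrinsics" (4x4, takes a point from camera to world coordinates); the wrist camera has in their place "mount" (4x4, takes a point from camera to tool coordinates, whose origin is the TCP and whose axes are the flange's). Camera axes: x right, y down, z forward; pixel columns grow to the right and rows downward; lengths in m; the calibration is good to about 2 mm. A picture is of the moment at which its call begins: read the wrist's pose just before it. get_calibration takes no time and is no camera call.
A pose or a line that the arm cannot do raises arm.MotionError and nothing moves.
- arm.finish_job(): hands the job in; it is judged then, once.
The state is a dict: "time_s": time; "joint_pos": joint angles; "qvel": joint speeds; "tau": joint torques, N m; "tcp_pos": TCP position; "eef_rot": TCP orientation; "contact_force": force on the tool from outside, world axes, zero at the start; "moment": the same for the moment, N m; "gripper_width": finger opening in m; "grasp_force": force on a finger pad.
Only numpy, scipy, OpenCV 4.12 (cv2) and the standard library are available. Lean on these libraries where they do the work, as an engineer would, in place of code of your own. Each camera call takes 0.05 s, during which the arm holds its last target. There are 200 camera calls.

## Task

Sort the loose handful on the bench: stand the loose red cap and the loose white cap upright in the blue tray, each on the floor of the bay that already holds a cap of its own colour, and put the loupe (standing upright) and the plug gauge (lying flat, along the tray's length) into the steel instrument tray. Leave the two caps already in the blue tray standing in their bays, and do not shift the bench timer or the caliper.

Things in the scene. Friction and masses are not known exactly. Their poses are not given: they have to be found in the camera images.
- red_cap_center (a point): Loose red screw cap standing on the bench. 38 mm across the knurled skirt (which is 17 high), with a narrow round spigot 15 mm thick on top from 17 to 34 mm height; 12 g. Stands on its skirt, upright. Point: on its axis, 17 mm above its underside; z up.
- white_cap_center (a point): Loose white screw cap standing on the bench. 38 mm across the knurled skirt (which is 17 high), with a narrow round spigot 15 mm thick on top from 17 to 34 mm height; 12 g. Stands on its skirt, upright. Point: on its axis, 17 mm above its underside; z up.
- loupe_center (a point): Black magnifier (loupe), a short round barrel 39 mm in diameter and 37 high, standing on the bench, 35 g. Point: on its axis half-way up, 18.5 mm above its underside; z up.
- gauge_center (a point): Steel plug gauge with a red ring, a thin rod 13 mm wide, 91 long, 11 high, lying on the bench, 60 g. Point: its centre, 5.5 mm above its underside; y runs along its length, z up.
- blue_tray: Blue plastic parts tray, fixed to the bench, 125 mm (its x) by 180 (its y) by 31 high; origin at the centre of its underside, floor 3 mm above it. Outer walls, inner faces at x = -54 and +54, y = -82 and +82 mm, rise to 31 mm. A divider across it, 21 mm high, at y = -13 to -11 mm, makes two bays: the large bay y -11 to +82 and the small bay y -82 to -13 mm. Which bay is for red and which for white differs: see the caps standing in them.
- tray_red_cap_center (a point): Red cap already standing in one bay of the blue tray, near the tray's -x wall (about 30 mm to -x of the tray's middle); it shows the bay for red. 38 mm across the knurled skirt (which is 17 high), with a narrow round spigot 15 mm thick on top from 17 to 34 mm height; 12 g. Stands on its skirt, upright. Point: on its axis, 17 mm above its underside; z up.
- tray_white_cap_center (a point): White cap already standing in the other bay, near the -x wall likewise; it shows the bay for white. 38 mm across the knurled skirt (which is 17 high), with a narrow round spigot 15 mm thick on top from 17 to 34 mm height; 12 g. Stands on its skirt, upright. Point: on its axis, 17 mm above its underside; z up.
- steel_tray: Empty steel instrument tray, fixed to the bench, 130 mm (its x) by 230 (its y, the length), rim 18-20 high; origin at the centre of its underside, floor 2 mm above it. Inner faces at x = -61 and +61, y = -111 and +111 mm.
- timer: Bystander, not to be shifted: white bench timer, 62 x 62 x 22 mm, lying loose; origin at the centre of its underside.
- caliper: Bystander, not to be shifted: digital caliper, 61 x 200 x 12 mm, lying loose, its length along its y; origin at the centre of its underside.
There are look-alikes about, which are no part of the job. Leave any orange or purple look-alike of the part that bears white_cap_center alone.

How it is judged:
At the end, for the whole second after the job is handed in: Each loose cap upright (0.15 rad) on the blue tray's floor in the bay of its colour, the two caps already there still upright in their bays; loupe upright (0.15 rad) and gauge flat, wholly inside and within 0.3 rad of the length, on the steel tray's floor; all at rest (((y of red_cap_center in the frame of blue_tray between 0 and 0.075 m and x of red_cap_center in the frame of blue_tray between -0.045 and 0.045 m and z of each of red_cap_center, tray_red_cap_center, white_cap_center, tray_white_cap_center in the frame of blue_tray below 0.027 m and angle between each of red_cap_center, tray_red_cap_center, white_cap_center, tray_white_cap_center's own z axis and vertical below 0.15 rad and y of tray_red_cap_center in the frame of blue_tray between 0 and 0.075 m and x of tray_red_cap_center in the frame of blue_tray between -0.045 and 0.045 m and y of white_cap_center in the frame of blue_tray between -0.075 and -0.024 m and x of white_cap_center in the frame of blue_tray between -0.045 and 0.045 m and y of tray_white_cap_center in the frame of blue_tray between -0.075 and -0.024 m and x of tray_white_cap_center in the frame of blue_tray between -0.045 and 0.045 m) or (y of red_cap_center in the frame of blue_tray between -0.075 and -0.024 m and x of red_cap_center in the frame of blue_tray between -0.045 and 0.045 m and z of each of red_cap_center, tray_red_cap_center, white_cap_center, tray_white_cap_center in the frame of blue_tray below 0.027 m and angle between each of red_cap_center, tray_red_cap_center, white_cap_center, tray_white_cap_center's own z axis and vertical below 0.15 rad and y of tray_red_cap_center in the frame of blue_tray between -0.075 and -0.024 m and x of tray_red_cap_center in the frame of blue_tray between -0.045 and 0.045 m and y of white_cap_center in the frame of blue_tray between 0 and 0.075 m and x of white_cap_center in the frame of blue_tray between -0.045 and 0.045 m and y of tray_white_cap_center in the frame of blue_tray between 0 and 0.075 m and x of tray_white_cap_center in the frame of blue_tray between -0.045 and 0.045 m)) and x of loupe_center in the frame of steel_tray between -0.05 and 0.05 m and y of loupe_center in the frame of steel_tray between -0.1 and 0.1 m and z of loupe_center in the frame of steel_tray below 0.027 m and angle between loupe_center's own z axis and vertical below 0.15 rad and x of gauge_center in the frame of steel_tray between -0.058 and 0.058 m and y of gauge_center in the frame of steel_tray between -0.072 and 0.072 m and z of gauge_center in the frame of steel_tray below 0.014 m and angle between the y axis of gauge_center and the y axis of steel_tray, either way round below 0.3 rad and linear speed of each of red_cap, white_cap, loupe, gauge, tray_red_cap, tray_white_cap below 0.01 m/s); the robot touches nothing.
It fails at once if the timer is shifted by more than 20 mm (distance of timer from where it was at the start of the episode above 0.02 m).
It fails at once if the caliper is shifted by more than 20 mm (distance of caliper from where it was at the start of the episode above 0.02 m).
It also fails if it takes over 91 s, if anything falls off the work surface, if the arm or the gripper's body presses on something with over 40 N, if the wrist force passes 120 N, or if a joint passes its speed limit or range.

## Working session

There is one attempt and no reset: what is moved stays moved. The work goes in short steps, each a Python script; the robot and the scene stay as the last script left them, time stands still between calls to the robot, and variables do not carry over. Pictures are saved under pics/ and viewed, at most 14 in all, crops included, and the job is handed in when it is done.

```bash
mkdir -p pics; ls; python3 - <<'E'
from bench import arm
import cv2,numpy as np
for n in ("scene","top"):
    f=arm.grab_frame(n); cv2.imwrite(f"pics/{n}0.png",f[:,:,::-1])
    c=arm.get_calibration(n); print(n,c["fx"],c["fy"],c["cx"],c["cy"]); print(np.round(c["extrinsics"],3))
c=arm.get_calibration("wrist");print(c["fx"],np.round(c["mount"],3))
o=arm.observe();print(o["time_s"],o["eef_rot"],o["gripper_width"],arm.grip_depth)
E
```

```text
pics
scene 546.0295825265895 546.0295825265895 273.7459361857956 203.60833541542672
[[-0.673 -0.354  0.649 -0.286]
 [-0.74   0.314 -0.595  0.753]
 [ 0.007 -0.881 -0.473  0.656]
 [ 0.     0.     0.     1.   ]]
top 473.25599349893116 473.25599349893116 281.3314958025187 213.13733626650878
[[ 0.018 -0.997  0.08   0.468]
 [-1.    -0.019 -0.015 -0.016]
 [ 0.016 -0.08  -0.997  1.286]
 [ 0.     0.     0.     1.   ]]
309.43509863353796 [[ 0.    -0.966 -0.26   0.066]
 [ 1.     0.    -0.001  0.   ]
 [ 0.001 -0.26   0.966 -0.142]
 [ 0.     0.     0.     1.   ]]
0.1 [-3.10892169e+00 -4.39347492e-01  2.80838450e-05] 0.08552261596552273 -0.0187
```

View pics/top0.png

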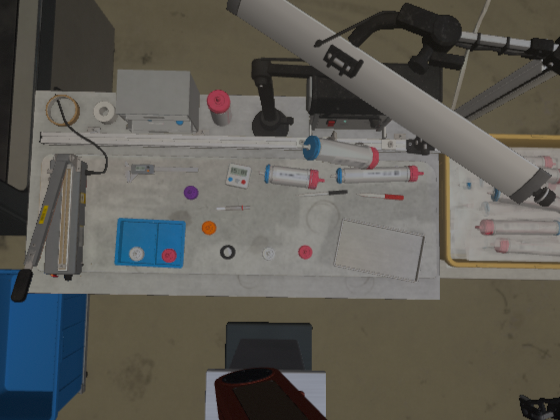

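View pics/scene0.png

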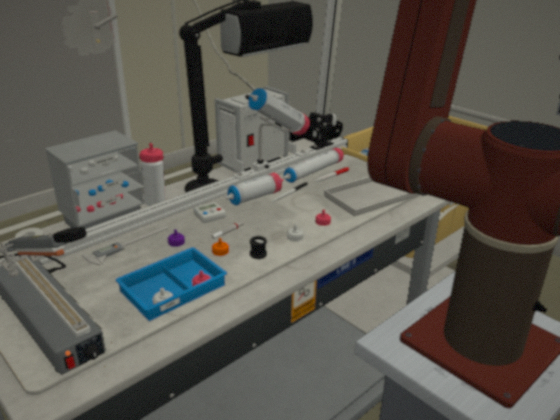

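The top picture shows:
- **Blue tray:** about (150,242), long axis along world y. The white cap (136,254) is in the left, larger bay and the red cap (169,255) is in the right, smaller bay.
- **To move:** loupe (228,252), loose white cap (268,254), loose red cap (305,252), gauge with red ring (233,208), steel tray (380,250).
- **Leave alone:** timer (237,176) and caliper (140,168).

Things that could be mistaken for the targets:
- **Caps:** orange (209,228) and purple (191,192) are look-alikes. White and red at (136,254) and (169,255) are already in the tray. So the ones to move are white (268,254) and red (305,252).
- **Gauge:** pens at (335,192) and (385,197). The short rod with the red ring at (233,208) fits, but I'll check its length.

Next I'll take close wrist views.

```bash
cat > h.py <<'E'
from bench import arm
import cv2,numpy as np
from scipy.spatial.transform import Rotation as R
def cam(name,o=None):
    c=arm.get_calibration(name)
    if name!="wrist": return c,np.array(c["extrinsics"])
    T=np.eye(4);T[:3,:3]=R.from_rotvec(o["eef_rot"]).as_matrix();T[:3,3]=o["tcp_pos"]
    return c,T@np.array(c["mount"])
def shoot(name,fn=None):
    o=arm.observe();f=arm.grab_frame(name)
    if fn: cv2.imwrite(f"pics/{fn}.png",f[:,:,::-1])
    return f,cam(name,o)
def pt(cT,u,v,z):
    c,T=cT
    d=T[:3,:3]@np.array([(u-c["cx"])/c["fx"],(v-c["cy"])/c["fy"],1.]);p=T[:3,3]
    return p+d*(z-p[2])/d[2]
def down(a): # tool down, closing line (tool y) at angle a from world -y ; a=0 -> along y
    return (R.from_euler("z",a)*R.from_rotvec([np.pi,0,0])).as_rotvec()
E
python3 - <<'E'
from h import *
cT=cam("top")
for n,u,v,z in [("loupe",228,252,.037),("white",268,254,.034),("red",305,252,.034),("gauge",233,208,.005),("timer",237,176,.02),("tray",150,242,.02),("steel",380,250,.01),("tw",136,254,.034),("tr",169,255,.034),("cal",140,168,.01),("orange",209,228,.03)]:
    print(n,np.round(pt(cT,u,v,z),3))
for n,p in [("wA",[.42,.14,.25]),("wB",[.42,-.2,.25])]:
    try:
        arm.move_ptp(p,down(0)); shoot("wrist",n); o=arm.observe();print(o["time_s"],o["tcp_pos"],o["joint_pos"])
    except arm.MotionError as e: print(n,e)
E
```

```text
loupe [0.464 0.104 0.037]
white [ 0.461 -0.001  0.034]
red [ 0.468 -0.099  0.034]
gauge [0.583 0.096 0.005]
timer [0.669 0.086 0.02 ]
tray [0.487 0.313 0.02 ]
steel [ 0.477 -0.303  0.01 ]
tw [0.455 0.345 0.034]
tr [0.454 0.258 0.034]
cal [0.687 0.35  0.01 ]
orange [0.527 0.156 0.03 ]
2.9 [0.42026831 0.13949562 0.24996046] [ 1.42148851e-01 -2.44459733e-01  1.95205534e+00 -1.54250488e-04
  1.43407168e+00  1.71388443e+00]
4.2333 [ 0.42032683 -0.19906172  0.24998044] [-6.12413214e-01 -1.85168000e-01  1.90245195e+00  4.15912598e-04
  1.42442194e+00  9.57105155e-01]
```

View pics/wA.png

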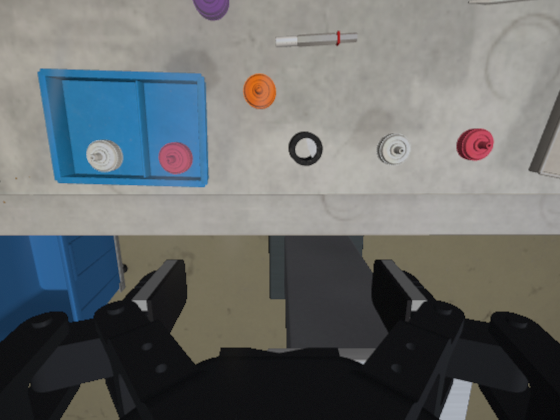

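View pics/wB.png

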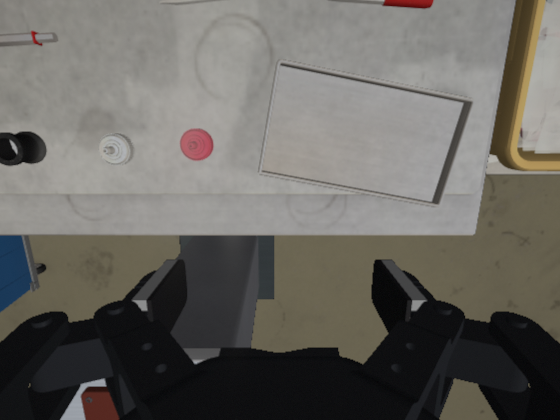

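wA: the blue tray's rim corners are near (41,70), (206,74), (207,185) and (57,183), with the divider at u≈143. White cap (103,156) is in the large bay and red cap (175,157) in the small one. The orange (260,91) and purple (212,5) caps are decoys. The loupe is at (305,149), loose white cap (394,149), loose red cap (476,144), and the gauge with its red ring runs (276,42)–(357,38).

wB: white (115,149), red (196,144), steel tray rim corners (283,64), (470,101), (437,201), (262,171).

Now I'll turn these into metric positions.

```bash
python3 - <<'E'
from h import *
def camfor(p):
    return cam("wrist",dict(eef_rot=down(0),tcp_pos=np.array(p)))
A=camfor([.4203,.1395,.25]);B=camfor([.4203,-.1991,.25])
ia=cv2.imread("pics/wA.png");ib=cv2.imread("pics/wB.png")
def blob(img,box,f,z,cT,lab):
    x0,y0,x1,y1=box;m=np.zeros(img.shape[:2],np.uint8)
    h=cv2.cvtColor(img,cv2.COLOR_BGR2HSV).astype(int)
    m[y0:y1,x0:x1]=(f(h)[y0:y1,x0:x1])*255
    m=cv2.morphologyEx(m,cv2.MORPH_OPEN,np.ones((3,3)))
    cs,_=cv2.findContours(m,cv2.RETR_EXTERNAL,cv2.CHAIN_APPROX_NONE);c=max(cs,key=cv2.contourArea)
    (u,v),r=cv2.minEnclosingCircle(c);rr=cv2.minAreaRect(c);p=pt(cT,u,v,z);q=pt(cT,u+r,v,z)
    print(lab,np.round((u,v),1),"pos",np.round(p,4),"diam",round(2*abs(q-p)[1],4),"area diam",round(2*np.sqrt(cv2.contourArea(c)/np.pi)*abs(q-p)[1]/r,4),np.round(rr[0],1),np.round(rr[1],1),round(rr[2]))
    return p
red=lambda h:((h[...,0]<8)|(h[...,0]>165))&(h[...,1]>120)
wh=lambda h:(h[...,1]<40)&(h[...,2]>185)
bk=lambda h:h[...,2]<60
blob(ia,(450,120,500,170),red,.012,A,"redA");blob(ib,(170,120,220,170),red,.012,B,"redB")
blob(ia,(370,125,420,172),wh,.012,A,"whA");blob(ib,(90,125,140,172),wh,.012,B,"whB")
blob(ia,(280,125,330,172),bk,.025,A,"loupeA")
blob(ia,(80,130,130,182),wh,.012,A,"trayW");blob(ia,(150,135,200,180),red,.012,A,"trayR")
g=[pt(A,276,42,.006),pt(A,357,38,.006)];print("gauge",np.round(g,4),np.linalg.norm(g[0]-g[1]),np.round((g[0]+g[1])/2,4))
gr=pt(A,338,38,.01),pt(B,36,37,.01);print("ring",np.round(gr,4))
for n,C,z,ps in [("steel",B,.019,[(283,64),(470,101),(437,201),(262,171)]),("blue",A,.031,[(41,70),(206,74),(207,185),(57,183)])]:
    P=np.array([pt(C,u,v,z) for u,v in ps]);print(n,np.round(P,3).tolist(),"c",np.round(P.mean(0),3),"sides",np.round(np.linalg.norm(P-np.roll(P,-1,0),axis=1),3))
print("divider",np.round(pt(A,143,130,.021),3))
# timer & top crop
f=cv2.imread("pics/top0.png")[150:275,110:270]; cv2.imwrite("pics/topc.png",cv2.resize(f,None,fx=4.5,fy=4.5,interpolation=cv2.INTER_CUBIC))
c=cv2.resize(ia[0:180,190:510],None,fx=2.4,fy=2.4,interpolation=cv2.INTER_CUBIC);cv2.imwrite("pics/wAc.png",c)
E
```

```text
redA [474.9 143.8] pos [ 0.47  -0.095  0.012] diam 0.044 area diam 0.0393 [474.5 144. ] [30. 35.] 90
redB [201.  145.5] pos [ 0.4679 -0.1054  0.012 ] diam 0.0323 area diam 0.0227 [204.8 146. ] [14.8 26.2] 8
whA [389.  149.5] pos [0.4632 0.0072 0.012 ] diam 0.0234 area diam 0.0123 [387.  149.2] [ 6.5 19.4] 8Traceback (most recent call last):
  File "<stdin>", line 19, in <module>
  File "<stdin>", line 11, in blob
ValueError: max() iterable argument is empty
```

```bash
python3 - <<'E'
from h import *
def camfor(p):
    return cam("wrist",dict(eef_rot=down(0),tcp_pos=np.array(p)))
A=camfor([.4203,.1395,.25]);B=camfor([.4203,-.1991,.25])
ia=cv2.imread("pics/wA.png");ib=cv2.imread("pics/wB.png")
def hc(img,u,v,z,cT,lab,s=28):
    g=cv2.resize(cv2.cvtColor(img[v-s:v+s,u-s:u+s],cv2.COLOR_BGR2GRAY),None,fx=4,fy=4,interpolation=cv2.INTER_CUBIC)
    c=cv2.HoughCircles(g,cv2.HOUGH_GRADIENT_ALT,1.5,20,param1=120,param2=.5,minRadius=52,maxRadius=88)
    if c is None: print(lab,None);return
    for a,b,r in c[0][:2,:3]:
        uu,vv=u-s+a/4,v-s+b/4;p=pt(cT,uu,vv,z);q=pt(cT,uu+r/4,vv,z);print(lab,round(uu,1),round(vv,1),np.round(p,4),"d",round(2*abs(q-p)[1],4))
hc(ia,476,144,.017,A,"redA");hc(ib,196,144,.017,B,"redB");hc(ia,394,149,.017,A,"whA");hc(ib,115,149,.017,B,"whB")
hc(ia,305,149,.037,A,"loupe");hc(ib,10+18,149,.0,B,"loupeB base");hc(ia,103,156,.02,A,"trW");hc(ia,175,157,.02,A,"trR");hc(ia,260,91,.017,A,"orange")
g=[pt(A,276,42,.006),pt(A,357,38,.006)];print("gauge",np.round(g,4),np.linalg.norm(g[0]-g[1]),np.round((g[0]+g[1])/2,4))
print("ring",np.round((pt(A,338,38,.01),pt(B,36,37,.01)),4))
for n,C,z,ps in [("steel",B,.019,[(283,64),(470,101),(437,201),(262,171)]),("blue",A,.031,[(41,70),(206,74),(207,185),(57,183)])]:
    P=np.array([pt(C,u,v,z) for u,v in ps]);print(n,np.round(P,3).tolist(),"c",np.round(P.mean(0),3),"sides",np.round(np.linalg.norm(P-np.roll(P,-1,0),axis=1),3))
print("divider",np.round(pt(A,143,130,.021),3))
T=cam("top")
f=cv2.imread("pics/top0.png")[150:275,110:270]; cv2.imwrite("pics/topc.png",cv2.resize(f,None,fx=4.5,fy=4.5,interpolation=cv2.INTER_CUBIC))
for u,v in [(229,164),(251,167),(248,188),(226,185)]: print("timer",np.round(pt(T,u,v,.022),3))
c=cv2.resize(ia[0:180,190:510],None,fx=2.4,fy=2.4,interpolation=cv2.INTER_CUBIC);cv2.imwrite("pics/wAc.png",c)
E
```

```text
redA 477.2 144.5 [ 0.4694 -0.0949  0.017 ] d 0.0376
redB 196.1 144.1 [ 0.4698 -0.101   0.017 ] d 0.0386
whA 395.6 150.2 [0.4627 0.001  0.017 ] d 0.034
whB 112.1 150.2 [ 0.4627 -0.0006  0.017 ] d 0.0336
loupe 305.5 148.0 [0.4664 0.1098 0.037 ] d 0.037
loupeB base None
trW 102.8 156.9 [0.4551 0.3486 0.02  ] d 0.0417
trW 102.8 156.9 [0.4551 0.3486 0.02  ] d 0.0361
trR 174.8 158.6 [0.4531 0.2634 0.02  ] d 0.0385
orange 259.8 89.6 [0.5301 0.1614 0.017 ] d 0.0371
orange 259.8 89.6 [0.5301 0.1614 0.017 ] d 0.032
gauge [[0.5814 0.143  0.006 ]
 [0.5854 0.0523 0.006 ]] 0.09079146365302779 [0.5834 0.0976 0.006 ]
ring [[0.5844 0.0742 0.01  ]
 [0.5854 0.0702 0.01  ]]
steel [[0.556, -0.203, 0.019], [0.518, -0.416, 0.019], [0.401, -0.394, 0.019], [0.438, -0.179, 0.019]] c [ 0.478 -0.298  0.019] sides [0.216 0.118 0.219 0.121]
blue [[0.548, 0.395, 0.031], [0.544, 0.218, 0.031], [0.423, 0.224, 0.031], [0.426, 0.401, 0.031]] c [0.485 0.31  0.031] sides [0.177 0.121 0.176 0.123]
divider [0.486 0.297 0.021]
timer [0.701 0.109 0.022]
timer [0.694 0.049 0.022]
timer [0.637 0.056 0.022]
timer [0.643 0.115 0.022]
```

View pics/topc.png

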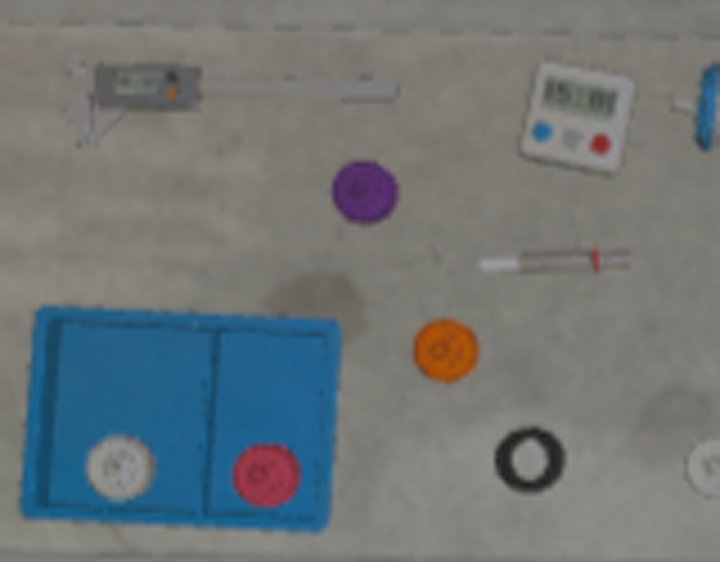

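View pics/wAc.png

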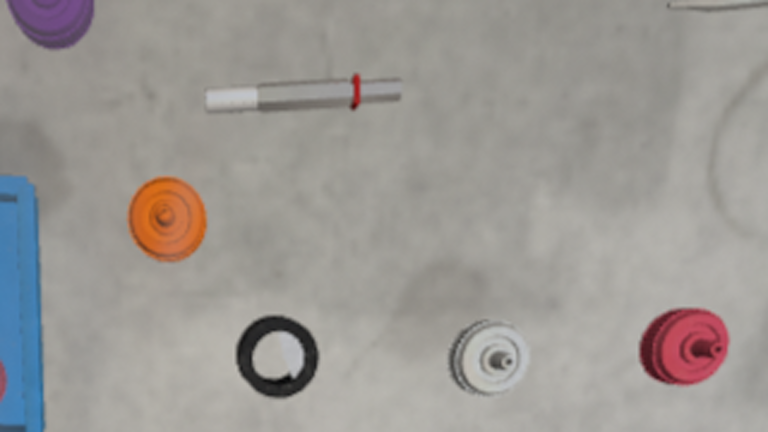

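The Hough circles come out at 34–39 mm, the gauge at 91 mm, and the tray sides match inner and outer sizes. The divider falls at local y = −13 mm. The crop confirms the choices: plain white (394,149) and crimson (476,144), with the orange cap standing separately. Red cap first, into the small bay, then white into the large bay.

```bash
cat >> h.py <<'E'
def ori(p,a):
    best=None
    for k in (a,a+np.pi,a-np.pi):
        q=arm.inverse_kinematics(list(p),down(k))
        if q is not None and (best is None or abs(q[5])<best[0]): best=(abs(q[5]),down(k))
    return best[1]
def above(p,a,zs=.14):
    P=[p[0],p[1],zs];arm.move_ptp(P,ori(P,a))
def pick(p,a,z,zs=.14):
    above(p,a,zs); hit=arm.move_l([p[0],p[1],z],feed=.15,max_force=15);arm.close();arm.wait(.2)
    o=arm.observe();w=o["gripper_width"];arm.move_l([p[0],p[1],zs],feed=.15)
    o2=arm.observe();print("pick hit",hit,"w",round(w,4),round(o2["gripper_width"],4),"F",np.round(o2["grasp_force"],1),"t",o2["time_s"])
def place(p,a,z,zs=.14):
    above(p,a,zs); hit=arm.move_l([p[0],p[1],z],feed=.1,max_force=15);o=arm.observe()
    print("place hit",hit,np.round(o["tcp_pos"],4),"w",round(o["gripper_width"],4))
    arm.open();arm.wait(.2);arm.move_l([p[0],p[1],zs],feed=.15);print("t",arm.observe()["time_s"])
def loc(c,yaw,x,y): return np.array(c)+R.from_euler("z",yaw).as_matrix()[:2,:2]@[x,y]
BLUE=([.485,.310],-.019);STEEL=([.478,-.298],-.176)
E
python3 - <<'E'
from h import *
pick([.4695,-.098],0,.022)
place(loc(*BLUE,.025,-.042),0,.0265)
pick([.4627,0],0,.022)
above([.42,.14],0,.25);shoot("wrist","w2")
E
```

```text
pick hit False w 0.0126 0.0124 F 58.5 t 7.65
place hit False [0.5099 0.2678 0.0273] w 0.0125
t 12.825
pick hit False w 0.0127 0.0127 F 58.5 t 17.8083
```

View pics/w2.png

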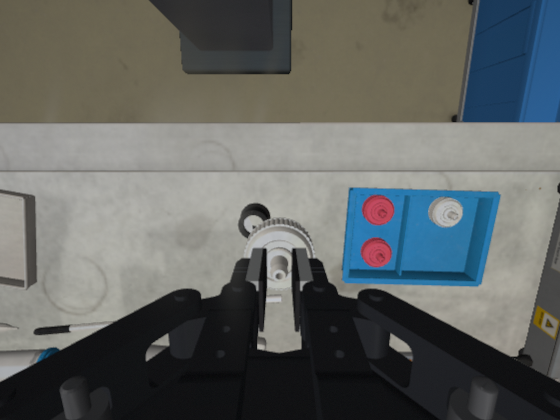

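The view is flipped by the wrist. The red cap (376,253) now stands beside the tray's red cap (377,211) in the small bay, and the white cap is held at (280,265). Next: place the white cap, then move the loupe.

```bash
python3 - <<'E'
from h import *
place(loc(*BLUE,.025,.036),0,.0265)
pick([.466,.108],0,.018)
place(loc(*STEEL,0,-.05),STEEL[1],.0215)
above([.42,-.12],0,.25);shoot("wrist","w3");print(arm.observe()["time_s"])
E
```

```text
place hit False [0.5114 0.3459 0.0274] w 0.0124
t 24.3333
pick hit False w 0.0335 0.0337 F 59.6 t 27.9667
place hit False [ 0.4698 -0.3478  0.0223] w 0.0336
t 33.125
34.1833
```

View pics/w3.png

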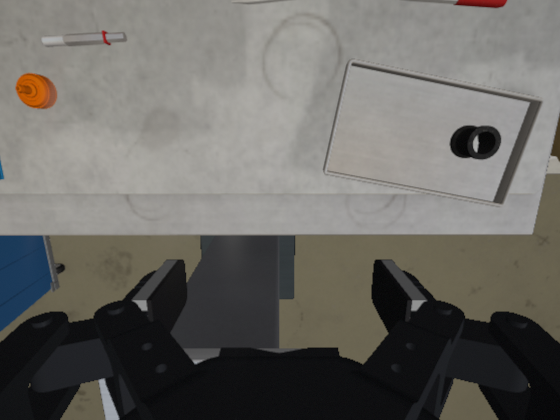

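The loupe stands in the steel tray at (476,142), and the gauge is undisturbed at (84,39). Now the gauge, with the grasp offset toward −x so the open finger stays clear of the timer.

```bash
python3 - <<'E'
from h import *
a=.044+np.pi/2
pick([.571,.097],a,.004)
place(loc(*STEEL,0,.055),STEEL[1]+np.pi/2,.007)
above([.42,-.1],0,.25);shoot("wrist","w4")
arm.move_ptp([.42,-.25,.3],ori([.42,-.25,.3],0));shoot("top","top4");print(arm.observe()["time_s"])
f=cv2.imread("pics/top4.png")[150:290,110:430];cv2.imwrite("pics/top4c.png",cv2.resize(f,None,fx=2.5,fy=2.5,interpolation=cv2.INTER_CUBIC))
E
```

```text
pick hit False w 0.0084 0.0088 F 58.9 t 38.2917
place hit False [ 0.4882 -0.2443  0.0078] w 0.0082
t 43.05
45.2333
```

View pics/w4.png

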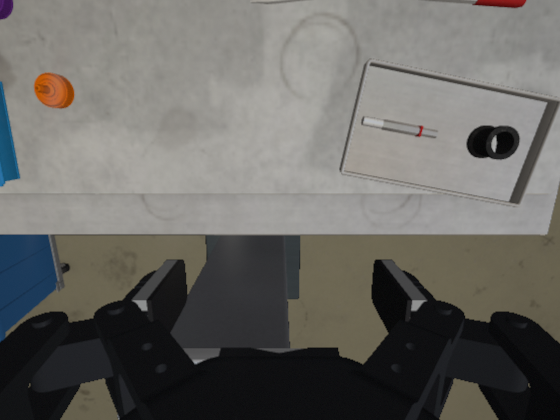

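View pics/top4c.png

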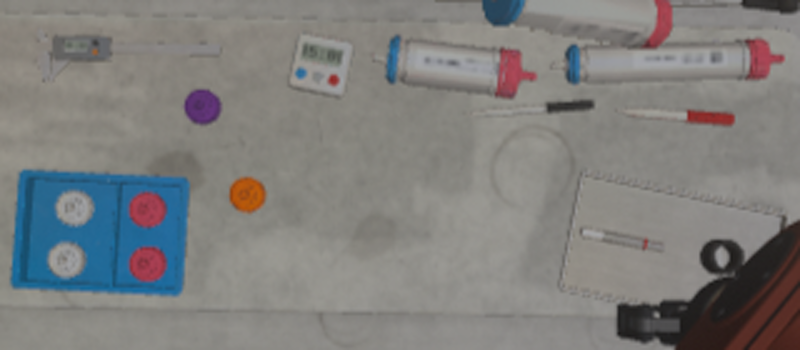

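The gauge lies flat along the tray at (363,121)–(437,133). All four caps are upright in their own bays, and the timer and caliper haven't moved. I'll check the gauge's centre numerically, then hand in.

```bash
python3 - <<'E'
from h import *
C=cam("wrist",dict(eef_rot=down(0),tcp_pos=np.array([.42,-.1,.25])))
e=np.array([pt(C,363,121,.008),pt(C,437,133,.008)])[:,:2]
l=(e-STEEL[0])@R.from_euler("z",STEEL[1]).as_matrix()[:2,:2]
print(l,l.mean(0),np.linalg.norm(l[0]-l[1]))
if abs(l.mean(0)[1])<.067: print(arm.finish_job())
E
```

```text
[[0.00045659 0.09987786]
 [0.00257939 0.00908973]] [0.00151799 0.0544838 ] 0.09081294333030424
the job is handed in; nothing more can be done
None
```

Job handed in at about 45 s: the last pictures show both caps upright in their colour bays, the loupe upright and the gauge flat in the steel tray, and the timer and caliper unmoved; no verdict was returned.

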